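# Dip the self-watering planter and present the gauge

## Task

Check the planter's reservoir: take the gauge rod with the blue grip from the plant-care tray and slide it down the planter's slanted white dip tube until its collar rests fully home on the tube's mouth, without forcing it, and keep it there for a moment. Then draw it right out and hold it up still and level for reading, the whole rod more than 20 cm above the table and its tip well clear of the dip tube; finish while still holding it so, and leave everything else on the table where it stands.

Things in the scene. Friction and masses are not known exactly. Their poses are not given: they have to be found in the camera images.
- gauge: Gauge rod (dipstick), loose, 75 g. Origin: centre of the flat underside of its black collar, on the axis; x runs along the rod to the tip: steel rod 8 mm thick, 130 mm long. Behind the origin: collar 34 mm across, 6 mm thick; neck 12 mm thick to x = -30 mm; blue grip. Centre of mass at about x = 30 mm. At the start it lies level in the tray's notches, z axis up, 60 mm above the table.
- gauge_grip (a point): Centre of the gauge's blue grip, on the rod's axis, 60 mm behind the collar's underside; axes as the gauge. The grip is 60 mm long (x), 18 mm wide (y) and 24 mm high (z); at the start it overhangs the tray's end board on the robot's side, free below and on both sides.
- gauge_tip (a point): Rounded far end of the gauge's rod, 130 mm from the collar's underside; axes as the gauge. Coloured rings mark the rod's last 70 mm.
- dip_tube: White dip (guide) tube, leaning 45 degrees out of the planter's front, up and towards the robot's side. Origin: centre of its open mouth, in the rim's plane, 117 mm above the table; z runs along the tube, outward and up (the gauge goes in along -z). Mouth 26 mm wide inside, 34 mm outside, narrowing in 20 mm to the 14 mm bore; open at the bottom, so a gauge fully home meets only the tube. Fixed.
- planter: Grey trough planter with oak rim and aloes, fixed. Origin: on the table straight below the dip tube's mouth; x runs square into the planter, away from the robot's side. The box is 150 mm deep (x = 60 to 210 mm), 280 mm wide (y = -140 to 140 mm), 110 mm high; stiff aloe leaves at its two ends reach 225 mm above the table.
- tray: Wooden plant-care tray, fixed, carrying the gauge at the start. Origin: on the table straight below the lying gauge's collar underside; x along the gauge. End boards 160 mm wide (y), 70 mm high, 8 mm thick, at x = -15 and 100 mm, with open-topped notches in the middle for the gauge's neck and rod; grip centre at x = -60 mm.
- mug: Bystander, loose: white mug, 76 mm wide, 88 mm high. Origin at the centre of its underside.
- twine: Bystander, loose: spool of brown twine, 68 mm wide, 80 mm high. Origin at the centre of its underside.
- jar: Bystander, loose: amber jar with brass-coloured cap, 72 mm wide, 100 mm high. Origin at the centre of its underside.
- tin: Bystander, loose: round red biscuit tin with white lid, 120 mm wide, 71 mm high. Origin at the centre of its underside.
- mister: Bystander, loose: green plant mister with white head, 68 mm wide, 168 mm high. Origin at the centre of its underside.
- gift_box: Bystander, loose: brown gift box with red ribbon, 126 x 126 x 83 mm. Origin at the centre of its underside.
- watering_can: Bystander, loose: small green watering can, 230 mm long, 141 mm high. Origin at the centre of its underside.
Things that resemble listed ones, but are neither listed nor needed, are in the scene too. Leave any yellow look-alike of the tray alone.

How it is judged:
By the outcome, as a careful person would: the job done as asked, in the order asked, and still so for the second after the job is handed in, while the arm keeps its last pose, push and grip.
It also fails if it takes over 61 s, if anything falls off the work surface, if the arm or the gripper's body presses on something with over 40 N, if the wrist force passes 120 N, or if a joint passes its speed limit or range.

## Robot

A 6-joint arm with a two-finger parallel gripper is mounted at the origin on the work surface. World frame = base frame: x ahead of the robot, y to its left, z up, the work surface at z = 0. Lengths are in m, angles in rad, forces in N, time in s.
With the tool pointing down it reaches from about 0.15 to 0.775 m from the base axis. Payload 6.1 kg.
Tool frame: the origin (TCP) lies at the very end of the fingers, on their centre line; the grasp point (between the pads) lies 19 mm behind it; z points along the fingers, y is the direction in which the jaws open and shut (so a half turn about z gives the same grasp; the last joint's range is limited). The gripper opens to 85 mm and grips with 20 to 120 N. Pads are 22 mm wide; open, the fingers measure 114 mm over their backs; the gripper's body (76 mm by 85 mm) begins 54 mm behind the grasp point. The pads swing forward as they close: fully open they stand 13 mm farther back than shut.
Start: joints at [-1.332, 0.126, -0.04, 1.405, 0, 1.571], TCP at [0.124, -0.51, 0.231] pointing down, gripper open.
Joint ranges: [-2.72, 2.72], [-0.95, 1.95], [-1.27, 1.35], [-1.78, 2.02], [-1.46, 1.47], [-3.14, 3.14]. Speed limits (rad/s): [2.39, 2.39, 3.01, 3.14, 3.14, 3.14].

## Interface

Orientations are given as a unit quaternion [x, y, z, w].
In Python, from plant import * gives the robot as it stands.
- The arm moves only by the shell command python3 -m creep 'ROWS' [FORCE]. ROWS is JSON, a list of rows, each an object with "slide": the shift along the tool's x, y, z in m, a list of three; "angular": the turn, a rotation vector about the tool's x, y, z in rad, a list of three; "grip": the closure in counts, from 0 (fully open) to 255 (shut). In form: [{"slide": [x, y, z], "angular": [ax, ay, az], "grip": grip}, ...]. A call has exactly 5 rows; each row shifts and turns the commanded pose from where the row before left it, along the tool's axes as they then stand; what a row does not reach is not made up. A row lasts 1/8 s, in which the tool goes at most 62.5 mm and 10.7 degrees, less where a joint would pass 70% of its speed; a pose out of reach is approached as far as the arm can. A call with a gripper value outside its range is refused whole. The fingers move at their own pace and stop on an object; FORCE is the grip in N (left out, the last holds). Time passes only in rows, so rows that do not move let the fingers close, or fill a call up. It gives the time, the measured TCP pose, the force and the opening at its end, in the units of the state.
- get_obs(): the state, without advancing time (a new reading comes with each control period).
- capture(name): name is "scene" or "top" or "wrist"; returns a dict with "pixels" (480x640x3 uint8, blue, green, red), "depth" (480x640 float32, m along the optical axis (not along the pixel's ray), 0 where there is no reading), "K" (3x3 intrinsics, pixels), "R" (3x3) and "t" (3): a world point X has camera coordinates R X + t. Camera axes: x right, y down, z forward; pixel columns grow to the right and rows downward; lengths in m; the calibration is good to about 2 mm. A picture is of the moment at which its call begins.
- finish_job(): hands the job in, once; it reports no verdict.
The state is a dict: "clock": time; "joint_positions": joint angles; "joint_velocities": joint speeds; "tau": joint torques, N m; "ee_pos": TCP position; "tcp_rot": TCP orientation; "ft_force": force on the tool from outside, world axes, zero at the start; "moment": the same for the moment, N m; "gripper_width": finger opening in m.
Only numpy, scipy, OpenCV 4.12 (cv2) and the standard library are available. Lean on these libraries where they do the work, as an engineer would, in place of code of your own. Each camera call takes 0.05 s, during which the arm holds its last target.

## Working session

There is one attempt and no reset: what is moved stays moved. The work goes in short steps, Python scripts to look and compute and a shell command to move; the robot and the scene stay as the last step left them, time stands still between calls to the robot, and variables do not carry over. Pictures are saved under pics/ and viewed, and the job is handed in when it is done.

```bash
ls; mkdir -p pics; python3 - <<'E'
from plant import *
import cv2
o=get_obs();print({k:(v if not hasattr(v,'round') else v) for k,v in o.items()})
for n in("scene","top","wrist"):
    c=capture(n);cv2.imwrite(f"pics/{n}0.png",c["pixels"])
    import numpy as np
    np.savez(f"{n}0.npz",**c)
    print(n,c["K"].tolist(),c["R"].round(3).tolist(),c["t"].round(3).tolist())
E
```

```text
pics
{'clock': 0.0, 'joint_positions': array([-1.33201270e+00,  1.26390908e-01, -4.06218680e-02,  1.40541191e+00,
       -2.28959267e-05,  1.57077298e+00]), 'joint_velocities': array([-4.00202541e-04,  3.24007944e-04,  3.67143126e-05,  1.31327106e-03,
        9.52729827e-04,  1.40748993e-03]), 'tau': array([-4.51407150e-04, -4.35916507e+01,  3.52921450e+01,  1.71849900e-02,
        2.22562994e-04, -1.24820378e-06]), 'ee_pos': array([ 0.12406791, -0.50969874,  0.23051641]), 'tcp_rot': array([ 9.92879539e-01,  1.19119932e-01, -1.08332546e-04, -8.07020541e-04]), 'ft_force': array([ 0.04397637,  0.83503445, -0.30032828]), 'moment': array([-0.041395  ,  0.04341667, -0.00073743]), 'gripper_width': 0.08574375528806331}
scene [[550.1965399927843, 0.0, 313.2653226465152], [0.0, 550.1965399927843, 249.8706011541901], [0.0, 0.0, 1.0]] [[0.853, 0.522, -0.013], [0.439, -0.73, -0.524], [-0.283, 0.442, -0.851]] [-0.443, -0.176, 2.125]
top [[439.7838662703717, 0.0, 317.20205229580813], [0.0, 439.7838662703717, 238.46120186453854], [0.0, 0.0, 1.0]] [[-0.025, -1.0, 0.002], [-0.994, 0.024, -0.108], [0.108, -0.005, -0.994]] [0.02, 0.529, 1.226]
wrist [[355.99539663581953, 0.0, 321.17158392804293], [0.0, 355.99539663581953, 236.00560568409156], [0.0, 0.0, 1.0]] [[0.237, -0.972, -0.002], [-0.921, -0.225, 0.317], [-0.308, -0.073, -0.949]] [-0.525, -0.042, 0.38]
```

View pics/scene0.png

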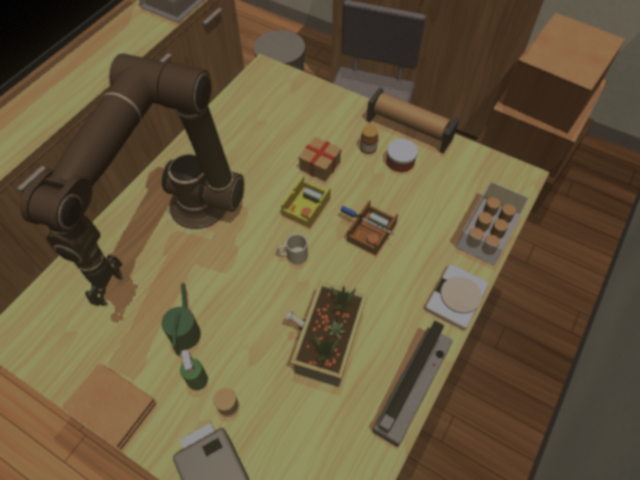

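View pics/top0.png

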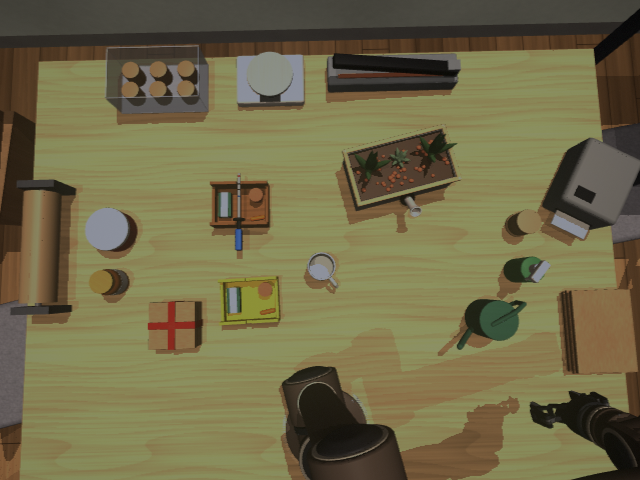

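The brown tray, at top (240,204), carries the rod with the blue grip at (239,240). The yellow tray at (250,300) is the look-alike and has no rod. The planter is at (402,168) and the dip tube mouth is near (413,208). I'll confirm these in enlarged crops.

```bash
python3 - <<'E'
import cv2,numpy as np
a=cv2.imread("pics/top0.png")
A=cv2.resize(a[165:265,200:290],None,fx=6,fy=6,interpolation=cv2.INTER_CUBIC)
B=cv2.resize(a[180:230,380:430],None,fx=12,fy=12,interpolation=cv2.INTER_CUBIC)[:600]
cv2.imwrite("pics/c1.png",A);cv2.imwrite("pics/c2.png",B)
E
```

```text
(no output)
```

View pics/c1.png

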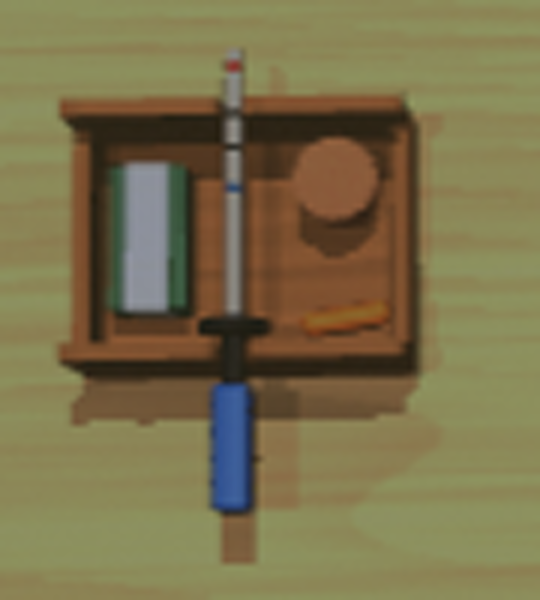

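View pics/c2.png

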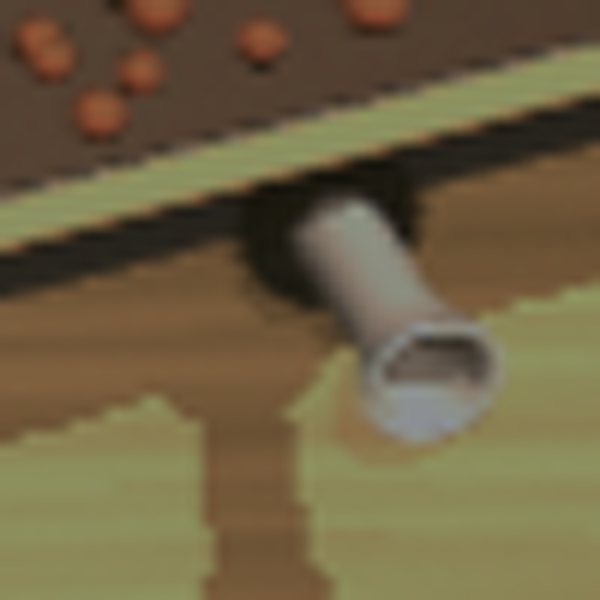

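The crop confirms the brown tray: rod tip (234,50), collar (234,326), blue grip from (233,384) to (231,512). The mouth ellipse in the second crop is centred at about (431,382). Next, positions from these pixels.

```bash
cat > h.py <<'E'
import numpy as np,cv2
from scipy.spatial.transform import Rotation as Rn
def ld(n): return dict(np.load(n+".npz"))
def ray(c,u,v,z):
    d=c["R"].T@np.linalg.inv(c["K"])@[u,v,1]; o=-c["R"].T@c["t"]
    return o+d*(z-o[2])/d[2]
def proj(c,X):
    q=c["R"]@np.array(X)+c["t"]; q=c["K"]@q; return q[:2]/q[2]
def cloud(c):
    d=c["depth"];v,u=np.mgrid[:480,:640]
    P=np.stack([u,v,np.ones_like(u)],-1)@np.linalg.inv(c["K"]).T*d[...,None]
    return (P-c["t"])@c["R"]
E
python3 - <<'E'
from h import *
c=ld("top0")
f=lambda x,o,s:(x+.5)/s-.5+o
for n,x,y,z in [("tip",234,50,.062),("collar",234.5,326,.065),("gripfront",233,384,.072),("gripback",231,512,.072)]:
    print(n,ray(c,f(x,200,6),f(y,165,6),z).round(4))
print("mouth",ray(c,f(431,380,12),f(382,180,12),.117).round(4))
P=cloud(c)
print("depth tip..",[P[int(v),239].round(3).tolist() for v in (180,200,219,235,245)])
# planter rim
M=(abs(P[...,2]-.11)<.012)&(P[...,0]>.4); M[:,:330]=0; M[:,480:]=0;M[:120]=0;M[215:]=0
pts=P[M]; print(len(pts),pts[:,2].mean())
r=cv2.minAreaRect(pts[:,:2].astype(np.float32)); print(r); print(cv2.boxPoints(r))
print([P[v,u].round(3).tolist() for u,v in [(411,206),(415,208),(415,215),(410,202)]])
E
```

```text
tip [0.7166 0.2248 0.062 ]
collar [0.5849 0.2247 0.065 ]
gripfront [0.5569 0.2243 0.072 ]
gripback [0.4979 0.2256 0.072 ]
mouth [ 0.5856 -0.256   0.117 ]
depth tip.. [[0.697, 0.224, 0.06], [0.638, 0.223, 0.066], [0.583, 0.222, 0.074], [0.539, 0.223, 0.072], [0.512, 0.224, 0.069]]
4957 0.10608432064049585
((0.6864464282989502, -0.23233069479465485), (0.22379161417484283, 0.29266488552093506), 13.301572799682617)
[[ 0.5438849  -0.11566857]
 [ 0.6112201  -0.400482  ]
 [ 0.829008   -0.34899282]
 [ 0.76167274 -0.06417939]]
[[0.601, -0.245, 0.116], [0.597, -0.259, 0.102], [0.578, -0.257, 0.107], [0.614, -0.246, 0.101]]
```

```bash
python3 - <<'E'
import cv2
a=cv2.imread("pics/scene0.png")
cv2.imwrite("pics/c3.png",cv2.resize(a[295:345,275:335],None,fx=12,fy=12,interpolation=cv2.INTER_CUBIC))
E
```

```text
(no output)
```

View pics/c3.png

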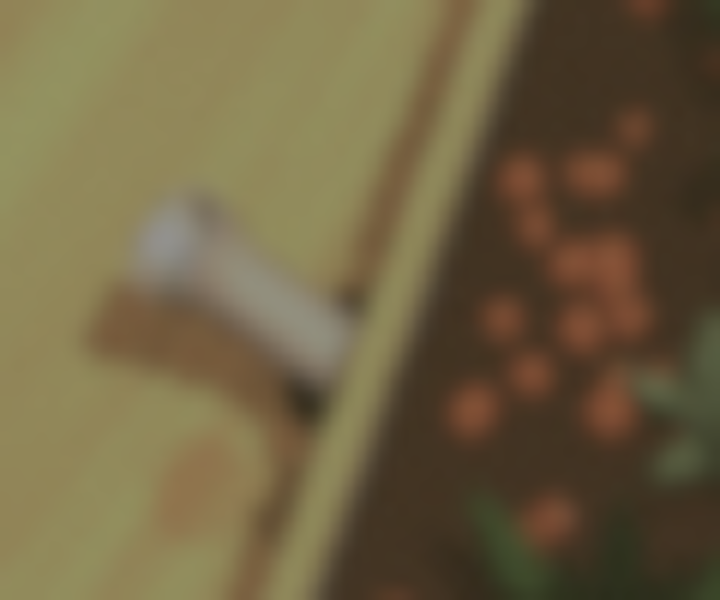

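```bash
python3 - <<'E'
import cv2
a=cv2.imread("pics/top0.png")
cv2.imwrite("pics/c4.png",cv2.resize(a[120:220,335:468],None,fx=6,fy=6,interpolation=cv2.INTER_CUBIC))
E
```

```text
(no output)
```

View pics/c4.png

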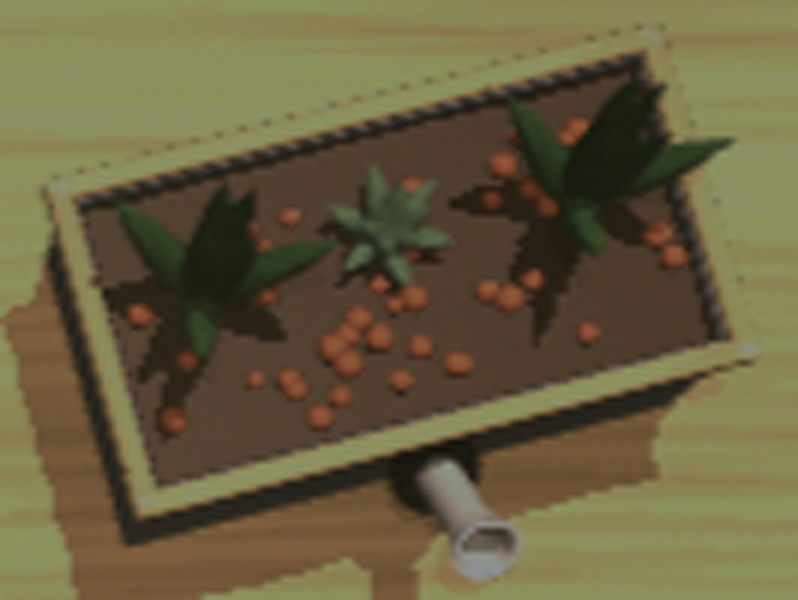

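```bash
python3 -m creep '[{"slide":[0,0,-0.02],"angular":[0,0,0.1],"grip":0},{"slide":[0,0,-0.02],"angular":[0,0,0],"grip":0},{"slide":[0,0,-0.02],"angular":[0,0,0],"grip":0},{"slide":[0,0,-0.01],"angular":[0,0,0],"grip":0},{"slide":[0,0,0],"angular":[0,0,0],"grip":0}]'; python3 -c "
from plant import *
o=get_obs();print(o['joint_positions'].round(3),o['ee_pos'],o['tcp_rot'])"
```

```text
clock: 0.78
ee_pos: [0.1242, -0.5103, 0.3015]
tcp_rot: [0.998, 0.069, 0.0, 0.0]
ft_force: [0.0, 0.3, -0.6]
gripper_width: 0.0854
[-1.332  0.138  0.128  1.56  -0.     1.671] [ 0.12424003 -0.51033694  0.30148023] [9.97592173e-01 6.93523992e-02 4.72117502e-05 3.15644923e-04]
```

Rim corners in the crop: back-left (52,185), back-right (655,30), front-right (757,350), front-left (138,515). The mouth is at (485,550). I'll take the planter yaw from the corners and then plan the moves.

```bash
cat >> h.py <<'E'
def tilt(yaw,beta):
    # tool z = forward(yaw)*cos(beta) - up*sin(beta); tool y = left
    f=np.array([np.cos(yaw),np.sin(yaw),0]);l=np.array([-f[1],f[0],0]);z=f*np.cos(beta)-np.array([0,0,1])*np.sin(beta)
    return np.stack([np.cross(l,z),l,z],1)
def rows(p,R,n=5,wz=None):
    from plant import get_obs
    o=get_obs();R0=Rn.from_quat(o["tcp_rot"]).as_matrix()
    w=Rn.from_matrix(R0.T@R).as_rotvec()
    if wz is not None and w[2]*wz<0: w=w*(1-2*np.pi/np.linalg.norm(w))
    E=Rn.from_rotvec(w/n).as_matrix();S=sum(np.linalg.matrix_power(E,i) for i in range(n))
    s=np.linalg.solve(S,R0.T@(np.array(p)-o["ee_pos"]))
    print("per row of",n,"slide",s.round(4).tolist(),"ang",(w/n).round(4).tolist(),"len",np.linalg.norm(s).round(4),"deg",np.degrees(np.linalg.norm(w/n)).round(2))
E
python3 - <<'E'
from h import *
c=ld("top0");f=lambda x,o,s:(x+.5)/s-.5+o
Q=[ray(c,f(x,335,6),f(y,120,6),.11) for x,y in [(52,185),(655,30),(757,350),(138,515)]]
for q in Q: print(q.round(4))
for a,b in((0,1),(3,2)):
    d=Q[a]-Q[b];print(np.linalg.norm(d),np.degrees(np.arctan2(-d[0],d[1])))
for a,b in((0,3),(1,2)):
    d=Q[a]-Q[b];print(np.linalg.norm(d),np.degrees(np.arctan2(d[1],d[0])))
m=sum(Q)/4;y=np.radians(13.5);print(m, m-.135*np.array([np.cos(y),np.sin(y),0]))
s=ld("scene0")
print("scene px mouth",proj(s,[.5856,-.256,.117]),"base",proj(s,np.array([.5856+.06*np.cos(y),-.256+.06*np.sin(y),.057])))
print("scene gauge tip, collar",proj(s,[.7166,.2248,.06]),proj(s,[.5849,.2248,.06]))
rows([.40,.16,.32],tilt(0,np.pi/2),25,-1)
E
```

```text
[ 0.7597 -0.069   0.11  ]
[ 0.8259 -0.3471  0.11  ]
[ 0.6755 -0.3848  0.11  ]
[ 0.6068 -0.1028  0.11  ]
0.28587197993513924 13.40708616221366
0.29025596178915924 13.697742787128936
0.15658429478125874 12.471019076380491
0.1551016646021004 14.080226506726673
[ 0.71696613 -0.22590071  0.11      ] [ 0.58569619 -0.25741583  0.11      ]
scene px mouth [288.5719439  314.77227105] base [306.94593701 327.71962349]
scene gauge tip, collar [392.91639272 233.82569598] [360.65058331 218.28116118]
per row of 25 slide [0.0402, 0.017, -0.0007] ang [0.0, 0.0, -0.1201] len 0.0436 deg 6.88
```

```bash

python3 -m creep '[{"slide":[0,0,0],"angular":[0,0,-0.15],"grip":0},{"slide":[0,0,0],"angular":[0,0,-0.15],"grip":0},{"slide":[0,0,0],"angular":[0,0,-0.15],"grip":0},{"slide":[0,0,0],"angular":[0,0,-0.15],"grip":0},{"slide":[0,0,0],"angular":[0,0,-0.15],"grip":0}]' >/dev/null
python3 -m creep '[{"slide":[0,0,0],"angular":[0,0,-0.15],"grip":0},{"slide":[0,0,0],"angular":[0,0,-0.15],"grip":0},{"slide":[0,0,0],"angular":[0,0,-0.15],"grip":0},{"slide":[0,0,0],"angular":[0,0,-0.15],"grip":0},{"slide":[0,0,0],"angular":[0,0,-0.15],"grip":0}]' >/dev/null
python3 -m creep '[{"slide":[0,0,0],"angular":[0,0,-0.15],"grip":0},{"slide":[0,0,0],"angular":[0,0,-0.15],"grip":0},{"slide":[0,0,0],"angular":[0,0,-0.15],"grip":0},{"slide":[0,0,0],"angular":[0,0,-0.15],"grip":0},{"slide":[0,0,0],"angular":[0,0,-0.15],"grip":0}]' >/dev/null
python3 -m creep '[{"slide":[0,0,0],"angular":[0,0,-0.15],"grip":0},{"slide":[0,0,0],"angular":[0,0,-0.15],"grip":0},{"slide":[0,0,0],"angular":[0,0,-0.15],"grip":0},{"slide":[0,0,0],"angular":[0,0,-0.15],"grip":0},{"slide":[0,0,0],"angular":[0,0,-0.15],"grip":0}]'
python3 - <<'E'
from h import *
from plant import get_obs
print(get_obs()["joint_positions"].round(3))
rows([.40,.16,.30],tilt(0,np.pi/2),20)
E
```

```text
clock: 3.28
ee_pos: [0.1241, -0.5098, 0.3001]
tcp_rot: [-0.001, 1.0, 0.001, -0.0]
ft_force: [0.3, 1.3, 0.8]
gripper_width: 0.0854
[-1.332  0.138  0.125  1.56   0.    -1.334]
per row of 20 slide [-0.0138, 0.0335, 0.0] ang [0.0001, -0.0, 0.0001] len 0.0362 deg 0.01
```

```bash

for i in 1 2 3; do python3 -m creep '[{"slide":[-0.014,0.034,0],"angular":[0,0,0],"grip":0},{"slide":[-0.014,0.034,0],"angular":[0,0,0],"grip":0},{"slide":[-0.014,0.034,0],"angular":[0,0,0],"grip":0},{"slide":[-0.014,0.034,0],"angular":[0,0,0],"grip":0},{"slide":[-0.014,0.034,0],"angular":[0,0,0],"grip":0}]' | grep -E "clock|pos"; done
python3 - <<'E'
from h import *
from plant import get_obs
print(get_obs()["joint_positions"].round(3))
g=np.array([.525,.2248,.060]);R=tilt(0,np.pi/4)
pre=g+R[:,2]*(.019-.12)
print(pre)
rows(pre,R,10)
E
```

```text
clock: 3.9
ee_pos: [0.1948, -0.3389, 0.3002]
clock: 4.53
ee_pos: [0.2651, -0.1692, 0.3004]
clock: 5.15
ee_pos: [0.3356, 0.0005, 0.3004]
[ 0.002 -0.218 -0.214  1.576 -0.     0.004]
[0.45358222 0.2248     0.13141778]
per row of 10 slide [-0.0053, 0.0224, 0.0204] ang [-0.0001, -0.0786, -0.0002] len 0.0308 deg 4.51
```

```bash

for i in 1 2; do python3 -m creep '[{"slide":[-0.0053,0.0224,0.0204],"angular":[0,-0.0785,0],"grip":0},{"slide":[-0.0053,0.0224,0.0204],"angular":[0,-0.0785,0],"grip":0},{"slide":[-0.0053,0.0224,0.0204],"angular":[0,-0.0785,0],"grip":0},{"slide":[-0.0053,0.0224,0.0204],"angular":[0,-0.0785,0],"grip":0},{"slide":[-0.0053,0.0224,0.0204],"angular":[0,-0.0785,0],"grip":0}]' | grep -E "clock|pos|rot|force"; done
python3 - <<'E'
from h import *
from plant import *
print(get_obs()["joint_positions"].round(3))
c=capture("wrist");np.savez("w1.npz",**c);cv2.imwrite("pics/w1.png",c["pixels"])
g=np.array([.525,.2248,.060]);R=tilt(0,np.pi/4)
for n,x in (("grip",-.06),("gripback",-.09),("gripfront",-.03),("collar",0),("tip",.13)): print(n,proj(c,[.585+x,.2248,.06+(.012 if 'grip' in n else 0)]).round(1))
rows(g+R[:,2]*(.019),R,10)
E
```

```text
clock: 5.78
ee_pos: [0.3774, 0.1117, 0.2037]
tcp_rot: [0.001, 0.981, -0.0, 0.196]
ft_force: [0.7, -0.0, -0.3]
clock: 6.4
ee_pos: [0.453, 0.2233, 0.1312]
tcp_rot: [0.001, 0.924, -0.001, 0.383]
ft_force: [0.8, 0.4, 0.4]
[ 0.743 -0.337 -0.929  0.344 -0.501  0.577]
grip [324.1 252.8]
gripback [324.4 233.6]
gripfront [323.9 268.3]
collar [323.7 268. ]
tip [323.2 307.7]
per row of 10 slide [-0.0003, 0.0001, 0.0118] ang [-0.0001, 0.0001, 0.0] len 0.0118 deg 0.01
```

View pics/w1.png

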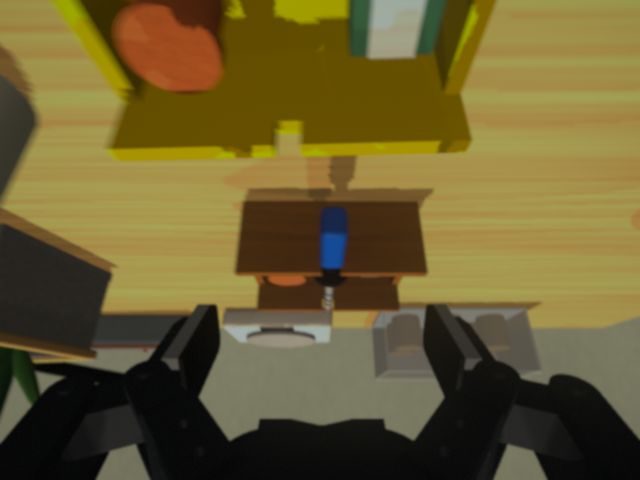

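The blue grip runs from (334,208) to (332,268), about 9 px right of the prediction. I'll check that with depth before closing in.

```bash

python3 - <<'E'
from h import *
c=ld("w1");P=cloud(c)
for v,u in((212,334),(230,334),(250,333),(264,332)): print(u,v,P[v,u].round(4))
hsv=cv2.cvtColor(c["pixels"],cv2.COLOR_BGR2HSV);M=cv2.inRange(hsv,(105,120,40),(125,255,255))>0
M[:190]=0;M[285:]=0
vs,us=np.where(M);print(us.min(),us.max(),vs.min(),vs.max());p=P[M];print(np.median(p,0),p.min(0),p.max(0))
t=ld("top0");PT=cloud(t);h=cv2.cvtColor(t["pixels"],cv2.COLOR_BGR2HSV);M=cv2.inRange(h,(105,120,40),(125,255,255))>0
M[:225]=0;M[255:]=0;M[:,:230]=0;M[:,250:]=0;vs,us=np.where(M);print(us.min(),us.max(),vs.min(),vs.max(),us.mean());p=PT[M];print(np.median(p,0))
s=ld("scene0");PS=cloud(s);h=cv2.cvtColor(s["pixels"],cv2.COLOR_BGR2HSV);M=cv2.inRange(h,(105,120,40),(125,255,255))>0
M[:200]=0;M[225:]=0;M[:,:335]=0;M[:,365:]=0;vs,us=np.where(M);print(us.mean(),vs.mean(),proj(s,[.525,.2248,.066]));p=PS[M];print(np.median(p,0))
for u,v in ((290,150),(270,154)): print(P[v,u])
E
```

```text
334 212 [0.4982 0.2313 0.0543]
334 230 [0.499  0.2311 0.0673]
333 250 [0.5212 0.231  0.0715]
332 264 [0.5461 0.2309 0.072 ]
321 346 208 269
[0.50351    0.2306597  0.07019374] [0.29429438 0.22253226 0.03323673] [0.58338202 0.24421364 0.17399606]
236 241 229 249 238.41803278688525
[0.52798641 0.2252359  0.07199479]
348.0 210.5909090909091 [346.43155767 210.44591583]
[0.5307613  0.22480197 0.06947047]
[5.00405781e-01 1.99802929e-01 2.02136621e-04]
[0.4211637  0.19988715 0.06929626]
```

```bash

python3 -m creep '[{"slide":[0,0.001,0.012],"angular":[0,0,0],"grip":0},{"slide":[0,0.001,0.012],"angular":[0,0,0],"grip":0},{"slide":[0,0.001,0.012],"angular":[0,0,0],"grip":0},{"slide":[0,0,0.012],"angular":[0,0,0],"grip":0},{"slide":[0,0,0.012],"angular":[0,0,0],"grip":0}]'
python3 - <<'E'
from h import *
from plant import *
c=capture("wrist");np.savez("w2.npz",**c);cv2.imwrite("pics/w2.png",c["pixels"]);P=cloud(c)
hsv=cv2.cvtColor(c["pixels"],cv2.COLOR_BGR2HSV);M=cv2.inRange(hsv,(105,120,40),(125,255,255))>0
M[:150]=0;M[:,:290]=0;M[:,370:]=0
vs,us=np.where(M);print(us.min(),us.max(),vs.min(),vs.max(),us.mean());p=P[M];print(np.median(p,0))
print(get_obs()["ee_pos"],proj(c,get_obs()["ee_pos"]))
E
```

```text
clock: 7.08
ee_pos: [0.4964, 0.2257, 0.0895]
tcp_rot: [0.001, 0.924, -0.001, 0.382]
ft_force: [-0.4, -0.4, -0.2]
gripper_width: 0.0854
313 347 233 305 329.5380244755245
[0.50020075 0.22955055 0.06848192]
[0.49657527 0.22543819 0.08850732] [321.57015018 306.129501  ]
```

View pics/w2.png

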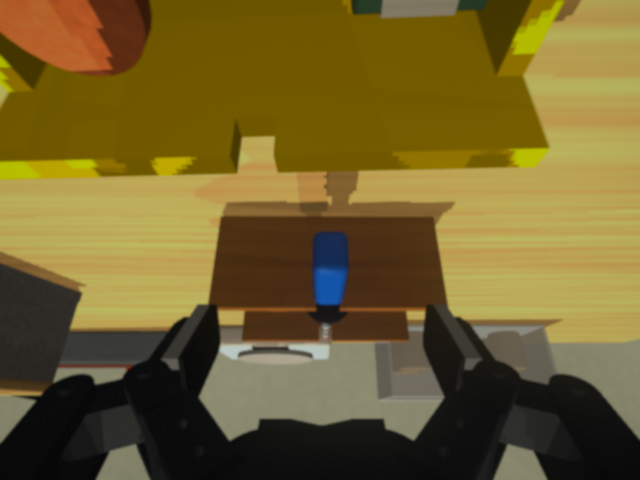

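```bash

python3 - <<'E'
from h import *
c=ld("w2");print("cam",(-c["R"].T@c["t"]).round(3),"axis",c["R"][2].round(3))
R=tilt(0,np.pi/4);print("cam in tool",(R.T@(-c["R"].T@c["t"]-[.4966,.2254,.0885])).round(3))
P=cloud(c)
print([P[v,u].round(3).tolist() for u,v in((500,150),(400,160),(180,168),(400,100))])
rows([.5384,.2278,.0466],R,5)
E
```

```text
cam [0.338 0.226 0.133] axis [ 0.894 -0.002 -0.449]
cam in tool [ 0.081  0.    -0.144]
[[0.412, 0.273, 0.07], [0.416, 0.247, 0.07], [0.42, 0.185, 0.07], [0.413, 0.248, 0.051]]
per row of 5 slide [0.0, 0.0005, 0.0118] ang [-0.0006, -0.0003, -0.0004] len 0.0119 deg 0.04
```

The wrist camera would pass only about 20 mm above the yellow tray at this tilt. I'll steepen the approach to 60° below horizontal before going in.

```bash

python3 - <<'E'
from h import *
rows([.5095,.2278,.087],tilt(0,np.pi/3),5)
E
```

```text
per row of 5 slide [-0.0018, 0.0005, 0.0019] ang [-0.0005, 0.0521, -0.0004] len 0.0027 deg 2.98
```

```bash

python3 -m creep '[{"slide":[-0.0018,0.0005,0.0019],"angular":[0,0.052,0],"grip":0},{"slide":[-0.0018,0.0005,0.0019],"angular":[0,0.052,0],"grip":0},{"slide":[-0.0018,0.0005,0.0019],"angular":[-0.002,0.052,0],"grip":0},{"slide":[-0.0018,0.0005,0.0019],"angular":[0,0.052,-0.002],"grip":0},{"slide":[-0.0018,0.0005,0.0019],"angular":[0,0.052,0],"grip":0}]'
python3 - <<'E'
from h import *
from plant import *
rows([.5345,.2278,.0435],tilt(0,np.pi/3),5)
c=capture("wrist");cv2.imwrite("pics/w3.png",c["pixels"]);P=cloud(c)
hsv=cv2.cvtColor(c["pixels"],cv2.COLOR_BGR2HSV);M=cv2.inRange(hsv,(105,120,40),(125,255,255))>0
M[:150]=0;M[:,:290]=0;M[:,370:]=0
vs,us=np.where(M);print(us.min(),us.max(),vs.min(),vs.max(),us.mean());p=P[M];print(np.median(p,0))
E
```

```text
clock: 7.75
ee_pos: [0.5091, 0.2283, 0.0884]
tcp_rot: [0.0, 0.966, 0.0, 0.259]
ft_force: [0.4, -0.5, -0.7]
gripper_width: 0.0852
per row of 5 slide [0.0001, -0.0001, 0.0103] ang [0.0001, -0.0, -0.0001] len 0.0103 deg 0.01
307 343 233 324 324.6622162883845
[0.50918126 0.22966379 0.07083924]
```

View pics/w3.png

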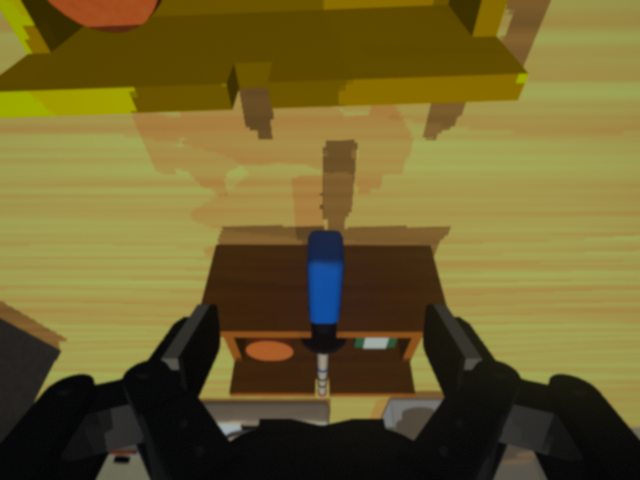

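The grip, columns 307–343, sits within about 2 mm of the jaw centre at column 322. Going in and closing gently.

```bash

python3 -m creep '[{"slide":[0,0,0.0103],"angular":[0,0,0],"grip":0},{"slide":[0,0,0.0103],"angular":[0,0,0],"grip":0},{"slide":[0,0.0005,0.0103],"angular":[0,0,0],"grip":0},{"slide":[0,0,0.0103],"angular":[0,0,0],"grip":0},{"slide":[0,0,0.0103],"angular":[0,0,0],"grip":0}]'
python3 -m creep '[{"slide":[0,0,0],"angular":[0,0,0],"grip":120},{"slide":[0,0,0],"angular":[0,0,0],"grip":150},{"slide":[0,0,0],"angular":[0,0,0],"grip":180},{"slide":[0,0,0],"angular":[0,0,0],"grip":200},{"slide":[0,0,0],"angular":[0,0,0],"grip":220}]' 20
python3 -m creep '[{"slide":[0,0,0],"angular":[0,0,0],"grip":240},{"slide":[0,0,0],"angular":[0,0,0],"grip":255},{"slide":[0,0,0],"angular":[0,0,0],"grip":255},{"slide":[0,0,0],"angular":[0,0,0],"grip":255},{"slide":[0,0,0],"angular":[0,0,0],"grip":255}]' 20
```

```text
clock: 8.43
ee_pos: [0.5348, 0.2288, 0.0431]
tcp_rot: [-0.0, 0.966, 0.0, 0.259]
ft_force: [0.1, -0.3, 1.3]
gripper_width: 0.0852
clock: 9.05
ee_pos: [0.5348, 0.229, 0.0443]
tcp_rot: [0.0, 0.966, 0.0, 0.26]
ft_force: [-0.4, 0.5, 0.6]
gripper_width: 0.0175
clock: 9.68
ee_pos: [0.5348, 0.2291, 0.0441]
tcp_rot: [-0.0, 0.966, 0.0, 0.26]
ft_force: [-2.3, 0.5, 4.6]
gripper_width: 0.0175
```

```bash

python3 -m creep '[{"slide":[0,0,0],"angular":[0,0,0],"grip":255},{"slide":[0,0,0],"angular":[0,0,0],"grip":255},{"slide":[-0.005,0,-0.00866],"angular":[0,0,0],"grip":255},{"slide":[-0.005,0,-0.00866],"angular":[0,0,0],"grip":255},{"slide":[-0.005,0,-0.00866],"angular":[0,0,0],"grip":255}]' 80
python3 -m creep '[{"slide":[-0.02,0,-0.0346],"angular":[0,0,0],"grip":255},{"slide":[-0.02,0,-0.0346],"angular":[0,0,0],"grip":255},{"slide":[-0.02,0,-0.0346],"angular":[0,0,0],"grip":255},{"slide":[-0.02,0,-0.0346],"angular":[0,0,0],"grip":255},{"slide":[-0.01,0,-0.0173],"angular":[0,0,0],"grip":255}]' 80
python3 - <<'E'
from plant import *
from h import *
print(get_obs()["joint_positions"].round(3))
for n in("scene","top","wrist"):
    c=capture(n);cv2.imwrite(f"pics/{n}4.png",c["pixels"]);np.savez(n+"4.npz",**c)
    a=c["pixels"]
    if n=="top": cv2.imwrite("pics/t4c.png",cv2.resize(a[150:260,190:290],None,fx=5.4,fy=5.4,interpolation=cv2.INTER_CUBIC))
    if n=="scene": cv2.imwrite("pics/s4c.png",cv2.resize(a[140:240,310:420],None,fx=6,fy=6,interpolation=cv2.INTER_CUBIC))
E
```

```text
clock: 10.3
ee_pos: [0.5345, 0.2288, 0.0745]
tcp_rot: [0.0, 0.966, 0.0, 0.259]
ft_force: [-0.8, 0.6, -0.6]
gripper_width: 0.0171
clock: 10.92
ee_pos: [0.535, 0.229, 0.2575]
tcp_rot: [0.0, 0.965, 0.001, 0.261]
ft_force: [0.4, -0.6, -0.4]
gripper_width: 0.0169
[ 0.534 -0.143 -0.371  0.876 -0.258  0.473]
```

View pics/t4c.png

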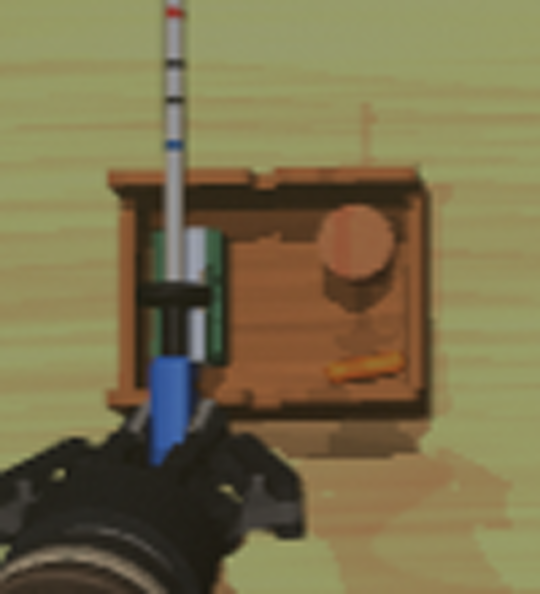

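View pics/s4c.png

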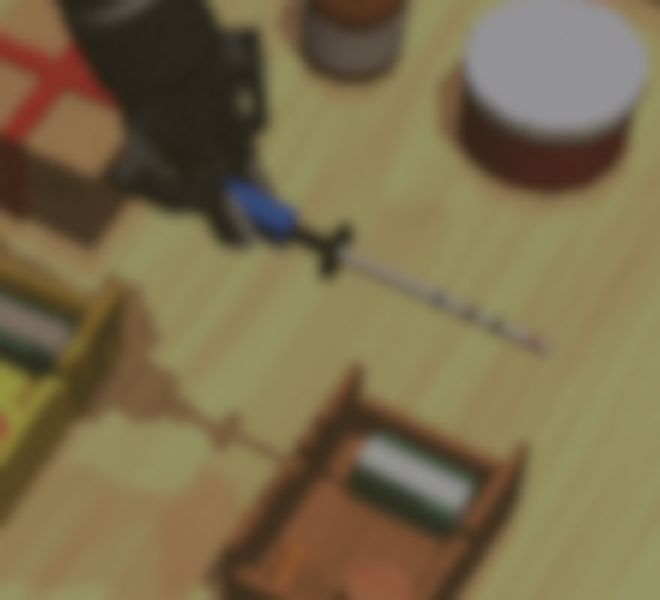

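View pics/wrist4.png

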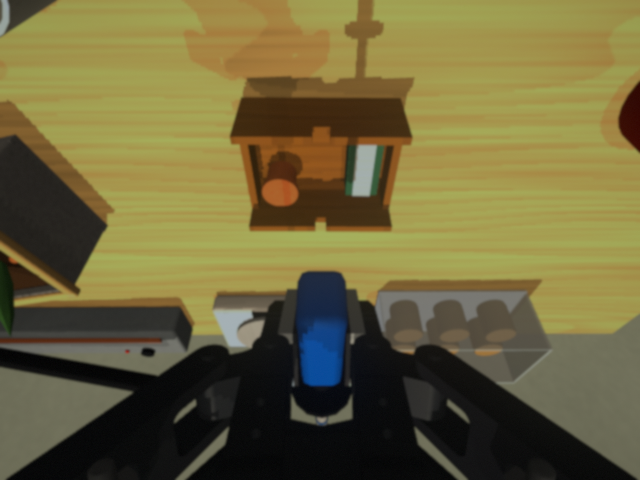

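The gauge is held, and the tray and neighbours look undisturbed. I'll triangulate the collar and tip from the top and scene views to get the gauge's pose in the tool.

```bash

python3 - <<'E'
import cv2
a=cv2.imread("pics/top4.png")
cv2.imwrite("pics/t4d.png",cv2.resize(a[135:235,200:250],None,fx=6,fy=6,interpolation=cv2.INTER_CUBIC))
a=cv2.imread("pics/scene4.png")
cv2.imwrite("pics/s4d.png",cv2.resize(a[165:205,340:410],None,fx=10,fy=10,interpolation=cv2.INTER_CUBIC))
E
```

```text
(no output)
```

View pics/t4d.png

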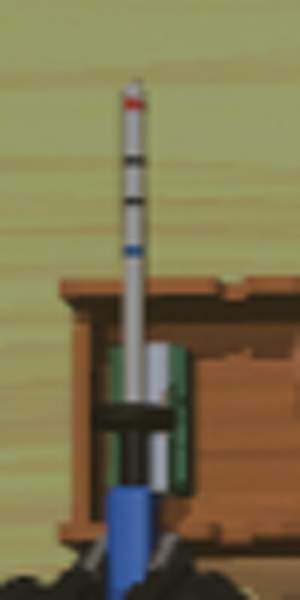

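View pics/s4d.png

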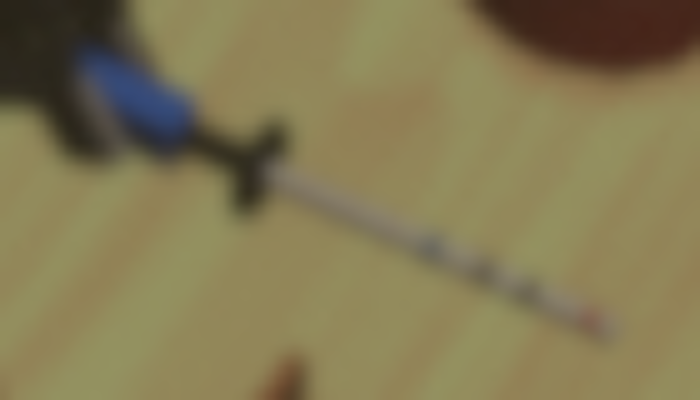

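```bash

python3 - <<'E'
from h import *
t=ld("top4");s=ld("scene4");f=lambda x,o,k:(x+.5)/k-.5+o
def tri(a,b):
    Ps=[c["K"]@np.c_[c["R"],c["t"]] for c in(t,s)]
    X=cv2.triangulatePoints(Ps[0],Ps[1],np.array(a,float).reshape(2,1),np.array(b,float).reshape(2,1));X=X[:3,0]/X[3]
    return X
out={}
for n,a,b in(("tip",(133,85),(612,336)),("blue",(133,250),(430,248)),("collar",(133.5,415),(264,167))):
    A=(f(a[0],200,6),f(a[1],135,6));B=(f(b[0],340,10),f(b[1],165,10))
    X=tri(A,B);out[n]=X;print(n,X.round(4),(proj(t,X)-A).round(2),(proj(s,X)-B).round(2))
d=out["tip"]-out["collar"];print(np.linalg.norm(d),np.degrees(np.arctan2(d[2],d[0])),np.degrees(np.arctan2(d[1],d[0])))
# expected
e=np.array([.535,.229,.2575]);R=tilt(0,np.pi/3)
g=e-.019*R[:,2];print("grasp pt",g,"pred collar",g+[.06,0,0],"pred tip",g+[.19,0,0])
for n,X in(("collar",g+[.06,0,0]),("tip",g+[.19,0,0])): print(n,proj(t,X),proj(s,X))
E
```

```text
tip [0.7189 0.2267 0.2713] [0.39 0.36] [ 0.23 -0.1 ]
blue [0.6522 0.2262 0.2741] [0.38 0.37] [ 0.22 -0.09]
collar [0.5886 0.2273 0.2738] [-0.12 -0.12] [-0.07  0.03]
0.13036125926130906 -1.0810560553765411 -0.2743078087404855
grasp pt [0.5255     0.229      0.27395448] pred collar [0.5855     0.229      0.27395448] pred tip [0.7155     0.229      0.27395448]
collar [220.94920359 204.95105587] [365.30894534 180.51629307]
tip [220.89408586 150.21128108] [400.45680223 196.6257868 ]
```

```bash

for i in 1 2; do python3 -m creep '[{"slide":[0.008,-0.033,-0.0092],"angular":[0,0,0],"grip":255},{"slide":[0.008,-0.033,-0.0092],"angular":[0,0,0],"grip":255},{"slide":[0.008,-0.033,-0.0092],"angular":[0,0,0],"grip":255},{"slide":[0.008,-0.033,-0.0092],"angular":[0,0,0],"grip":255},{"slide":[0.008,-0.033,-0.0092],"angular":[0,0,0],"grip":255}]'|grep -E "clock|pos|rot"; done
python3 - <<'E'
from h import *
from plant import *
print(get_obs()["joint_positions"].round(3))
yw=np.radians(13.5);M=np.array([.5856,-.2565,.117])
a=np.array([-np.cos(yw),-np.sin(yw),1])/2**.5
R=tilt(yw,np.radians(105))
for d in(.18,):
    p=M+a*(d+.06)+.019*R[:,2];print(p);rows(p,R,15)
E
```

```text
clock: 11.7
ee_pos: [0.4755, 0.0628, 0.2715]
tcp_rot: [-0.0, 0.966, -0.0, 0.258]
clock: 12.32
ee_pos: [0.4179, -0.102, 0.2914]
tcp_rot: [0.0, 0.966, 0.001, 0.259]
[-0.362 -0.46  -0.507  1.029  0.179 -0.316]
[ 0.41580166 -0.29726497  0.26835304]
per row of 15 slide [0.0019, -0.0129, 0.0015] ang [-0.002, 0.0521, -0.016] len 0.0131 deg 3.12
```

```bash

for i in 1 2 3; do python3 -m creep '[{"slide":[0.0019,-0.0129,0.0015],"angular":[-0.002,0.0521,-0.016],"grip":255},{"slide":[0.0019,-0.0129,0.0015],"angular":[-0.002,0.0521,-0.016],"grip":255},{"slide":[0.0019,-0.0129,0.0015],"angular":[-0.002,0.0521,-0.016],"grip":255},{"slide":[0.0019,-0.0129,0.0015],"angular":[-0.002,0.0521,-0.016],"grip":255},{"slide":[0.0019,-0.0129,0.0015],"angular":[-0.002,0.0521,-0.016],"grip":255}]'|grep -E "clock|pos|rot|force"; done
python3 - <<'E'
from h import *
from plant import *
print(get_obs()["joint_positions"].round(3))
for n in("scene","top","wrist"):
    c=capture(n);cv2.imwrite(f"pics/{n}5.png",c["pixels"]);np.savez(n+"5.npz",**c);a=c["pixels"]
    if n=="top": cv2.imwrite("pics/t5.png",cv2.resize(a[175:245,370:450],None,fx=8,fy=8,interpolation=cv2.INTER_CUBIC))
    if n=="scene": cv2.imwrite("pics/s5.png",cv2.resize(a[270:330,230:310],None,fx=8,fy=8,interpolation=cv2.INTER_CUBIC))
E
```

```text
clock: 12.95
ee_pos: [0.4148, -0.1663, 0.2812]
tcp_rot: [-0.04, 0.991, -0.005, 0.13]
ft_force: [-0.2, -0.4, 0.3]
clock: 13.58
ee_pos: [0.414, -0.2314, 0.274]
tcp_rot: [-0.079, 0.997, -0.01, -0.0]
ft_force: [0.2, 0.3, -0.7]
clock: 14.2
ee_pos: [0.4163, -0.2968, 0.2686]
tcp_rot: [-0.117, 0.984, -0.015, -0.131]
ft_force: [-0.2, 0.4, 0.0]
[-0.516  0.261  0.179  1.684 -0.179 -0.735]
```

View pics/t5.png

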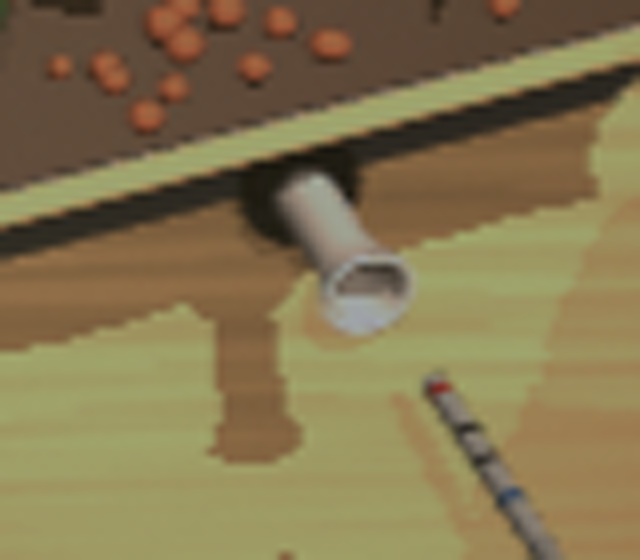

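View pics/s5.png

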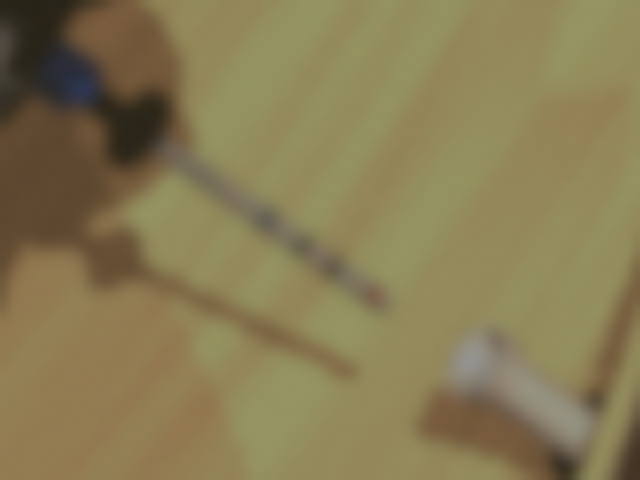

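View pics/wrist5.png

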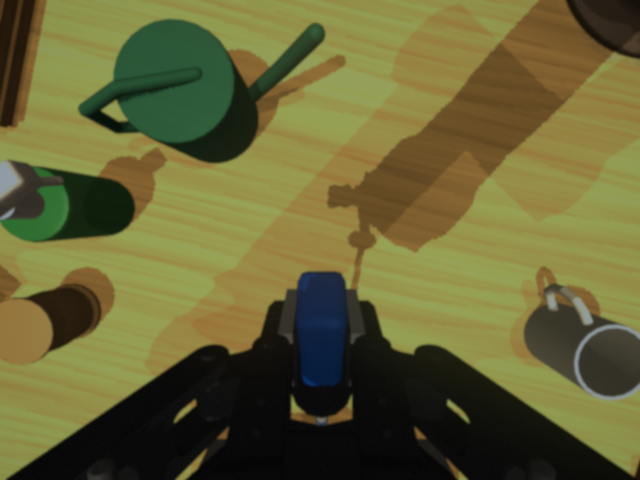

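```bash

python3 - <<'E'
from h import *
t=ld("top5");s=ld("scene5");f=lambda x,o,k:(x+.5)/k-.5+o
Ps=[c["K"]@np.c_[c["R"],c["t"]] for c in(t,s)]
o={}
for n,a,b in(("tip",(433,378),(388,304)),("blue",(512,496),(266,214)),("mouth",(368,293),(474,362))):
    A=np.array((f(a[0],370,8),f(a[1],175,8)));B=np.array((f(b[0],230,8),f(b[1],270,8)))
    X=cv2.triangulatePoints(*Ps,A.reshape(2,1),B.reshape(2,1));X=X[:3,0]/X[3];o[n]=X
    print(n,X.round(4),(proj(t,X)-A).round(2),(proj(s,X)-B).round(2))
print("mouth117",ray(t,f(368,370,8),f(293,175,8),.117))
yw=np.radians(13.5);M=np.array([.5856,-.2565,.117]);a=np.array([-np.cos(yw),-np.sin(yw),1])/2**.5
d=o["tip"]-o["blue"];d/=np.linalg.norm(d);print("dir",d.round(3),"want",-a.round(3), "yaw",np.degrees(np.arctan2(d[1],d[0])),"pitch",np.degrees(np.arcsin(d[2])))
r=o["tip"]-M;al=r@a;off=r-al*a;l=np.array([-np.sin(yw),np.cos(yw),0]);n=np.cross(a,l)
print("along",al,"off l",off@l,"n",off@n,n)
e=np.array([.4163,-.2968,.2686]);R=tilt(yw,np.radians(105));tp=e-.019*R[:,2]-a*.19
for c,k in((t,'t'),(s,'s')): print(k,"pred tip",proj(c,tp),"pred from tri",proj(c,o["tip"]))
E
```

```text
tip [ 0.5536 -0.2662  0.1531] [-0.52 -0.66] [-0.44  0.03]
blue [ 0.509  -0.2766  0.2028] [-0.38 -0.49] [-0.32  0.01]
mouth [ 0.5863 -0.256   0.1174] [-0.07 -0.09] [-0.06  0.01]
mouth117 [ 0.58612815 -0.25629406  0.117     ]
dir [ 0.661  0.153 -0.735] want [ 0.688  0.165 -0.707] yaw 13.040744794140114 pitch -47.304135636680805
along 0.04914286668981209 off l -0.0019810517896349505 n -0.0019733362736511404 [-0.68756936 -0.1650708  -0.70710678]
t pred tip [422.40516852 221.93606428] pred from tri [423.16306061 221.15460651]
s pred tip [277.45926087 306.90499926] pred from tri [277.61810032 307.59270432]
```

```bash

python3 - <<'E'
from h import *
from plant import *
yw=np.radians(13.5);a=np.array([-np.cos(yw),-np.sin(yw),1])/2**.5;l=np.array([-np.sin(yw),np.cos(yw),0]);n=np.cross(a,l)
o=get_obs();e=o["ee_pos"];R0=Rn.from_quat(o["tcp_rot"]).as_matrix();print(e)
tp=e-.019*R0[:,2]-a*.19
des=tp-a*(.049-.012)+.002*l+.0017*n
R=tilt(yw,np.radians(104))
p=des+R@R0.T@(e-tp);print(p);rows(p,R,5)
E
```

```text
[ 0.41671252 -0.2964654   0.26800593]
[ 0.43846653 -0.2890765   0.2380931 ]
per row of 5 slide [-0.0059, 0.0004, 0.0046] ang [0.0002, -0.0036, 0.0] len 0.0075 deg 0.21
```

```bash

python3 -m creep '[{"slide":[-0.0059,0.0004,0.0046],"angular":[0,-0.0036,0],"grip":255},{"slide":[-0.0059,0.0004,0.0046],"angular":[0,-0.0036,0],"grip":255},{"slide":[-0.0059,0.0004,0.0046],"angular":[0,-0.0036,0],"grip":255},{"slide":[-0.0059,0.0004,0.0046],"angular":[0,-0.0036,0],"grip":255},{"slide":[-0.0059,0.0004,0.0046],"angular":[0,-0.0036,0],"grip":255}]'
python3 - <<'E'
from h import *
from plant import *
print(get_obs()["ee_pos"])
for n in("scene","top"):
    c=capture(n);cv2.imwrite(f"pics/{n}6.png",c["pixels"]);np.savez(n+"6.npz",**c);a=c["pixels"]
    if n=="top": cv2.imwrite("pics/t6.png",cv2.resize(a[185:235,390:440],None,fx=12,fy=12,interpolation=cv2.INTER_CUBIC))
    if n=="scene": cv2.imwrite("pics/s6.png",cv2.resize(a[280:330,250:310],None,fx=12,fy=12,interpolation=cv2.INTER_CUBIC))
E
```

```text
clock: 14.98
ee_pos: [0.4386, -0.2891, 0.2401]
tcp_rot: [-0.117, 0.986, -0.015, -0.12]
ft_force: [0.7, 0.9, -0.1]
gripper_width: 0.0171
[ 0.43863061 -0.2891161   0.24011219]
```

View pics/t6.png

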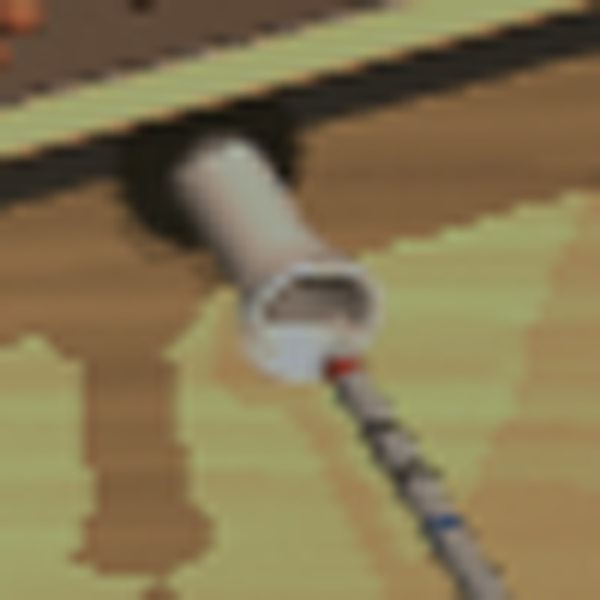

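View pics/s6.png

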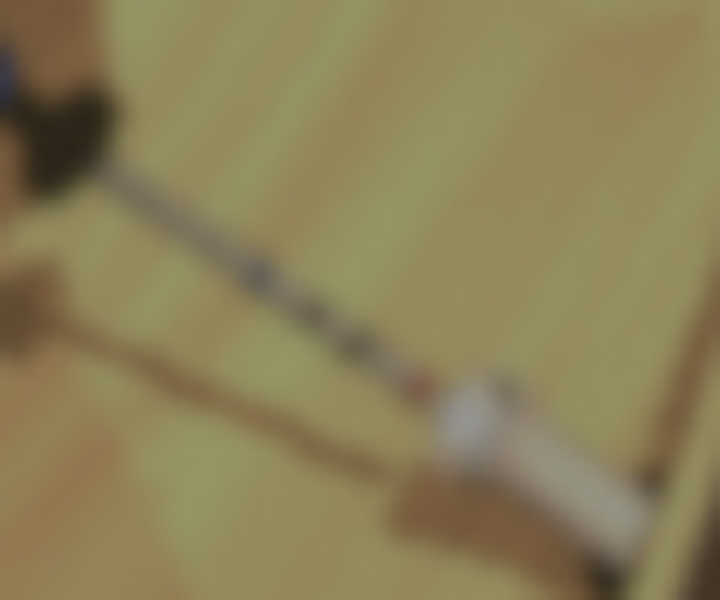

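```bash

python3 - <<'E'
from h import *
t=ld("top6");s=ld("scene6");F=lambda u,o,k:(u-o+.5)*k-.5
yw=np.radians(13.5);M=np.array([.5861,-.2563,.117]);a=np.array([-np.cos(yw),-np.sin(yw),1])/2**.5
for d in(-.02,0,.012,.014,.02,.076,.142):
    X=M+a*d;p=proj(t,X);q=proj(s,X);print(d,"top",F(p[0],390,12).round(0),F(p[1],185,12).round(0),"scene",F(q[0],250,12).round(0),F(q[1],280,12).round(0))
f=lambda x,o,k:(x+.5)/k-.5+o
Ps=[c["K"]@np.c_[c["R"],c["t"]] for c in(t,s)]
l=np.array([-np.sin(yw),np.cos(yw),0]);n=np.cross(a,l)
for nme,A,B in(("tip",(334,352),(437,404)),("blue",(443,523),(257,277))):
    A=np.array((f(A[0],390,12),f(A[1],185,12)));B=np.array((f(B[0],250,12),f(B[1],280,12)))
    X=cv2.triangulatePoints(*Ps,A.reshape(2,1),B.reshape(2,1));X=X[:3,0]/X[3];r=X-M
    print(nme,X.round(4),"along",(r@a).round(4),"l",(r@l).round(4),"n",(r@n).round(4),(proj(t,X)-A).round(2))
E
```

```text
-0.02 top 281.0 271.0 scene 522.0 462.0
0 top 312.0 320.0 scene 469.0 425.0
0.012 top 332.0 350.0 scene 437.0 402.0
0.014 top 335.0 355.0 scene 432.0 398.0
0.02 top 345.0 370.0 scene 416.0 387.0
0.076 top 441.0 519.0 scene 263.0 279.0
0.142 top 564.0 711.0 scene 76.0 148.0
tip [ 0.5778 -0.2587  0.1249] along 0.0117 l -0.0004 n 0.0006 [-0.08 -0.09]
blue [ 0.5327 -0.2693  0.1716] along 0.0775 l -0.0002 n 0.0003 [0.09 0.12]
```

The tip and ring lie within 0.6 mm of the tube axis. About 142 mm of travel remains to home, so I'll insert in steps and watch the force.

```bash

for i in 1 2; do python3 -m creep '[{"slide":[-0.0069,0,0.0041],"angular":[0,0,0],"grip":255},{"slide":[-0.0069,0,0.0041],"angular":[0,0,0],"grip":255},{"slide":[-0.0069,0,0.0041],"angular":[0,0,0],"grip":255},{"slide":[-0.0069,0,0.0041],"angular":[0,0,0],"grip":255},{"slide":[-0.0069,0,0.0041],"angular":[0,0,0],"grip":255}]'; done
python3 -c "
from plant import *
for i in range(1):
  o=get_obs();print(o['ee_pos'],o['ft_force'],o['moment'])"
```

```text
clock: 15.7
ee_pos: [0.4666, -0.2825, 0.2118]
tcp_rot: [-0.117, 0.986, -0.015, -0.12]
ft_force: [0.7, 0.3, -1.1]
gripper_width: 0.017
clock: 16.32
ee_pos: [0.4943, -0.2759, 0.1837]
tcp_rot: [-0.117, 0.986, -0.015, -0.12]
ft_force: [0.3, -0.1, -1.2]
gripper_width: 0.0169
[ 0.4943418  -0.27593943  0.18372355] [ 0.27015538 -0.06086035 -1.15813672] [-0.02153591 -0.19333552  0.01658199]
```

```bash

python3 -m creep '[{"slide":[-0.0069,0,0.0041],"angular":[0,0,0],"grip":255},{"slide":[-0.0069,0,0.0041],"angular":[0,0,0],"grip":255},{"slide":[-0.0069,0,0.0041],"angular":[0,0,0],"grip":255},{"slide":[-0.0069,0,0.0041],"angular":[0,0,0],"grip":255},{"slide":[-0.0069,0,0.0041],"angular":[0,0,0],"grip":255}]'
python3 - <<'E'
from h import *
from plant import *
print(get_obs()["ee_pos"],get_obs()["joint_positions"].round(2))
for n in("scene","top"):
    c=capture(n);np.savez(n+"7.npz",**c);a=c["pixels"]
    if n=="top": cv2.imwrite("pics/t7.png",cv2.resize(a[185:235,390:440],None,fx=12,fy=12,interpolation=cv2.INTER_CUBIC))
    if n=="scene": cv2.imwrite("pics/s7.png",cv2.resize(a[280:330,250:310],None,fx=12,fy=12,interpolation=cv2.INTER_CUBIC))
E
```

```text
clock: 16.95
ee_pos: [0.5221, -0.2693, 0.1555]
tcp_rot: [-0.117, 0.986, -0.015, -0.12]
ft_force: [-0.1, -0.5, -0.9]
gripper_width: 0.017
[ 0.52210434 -0.26927811  0.15553559] [-0.4   0.42  0.15  1.5  -0.14 -0.62]
```

View pics/t7.png

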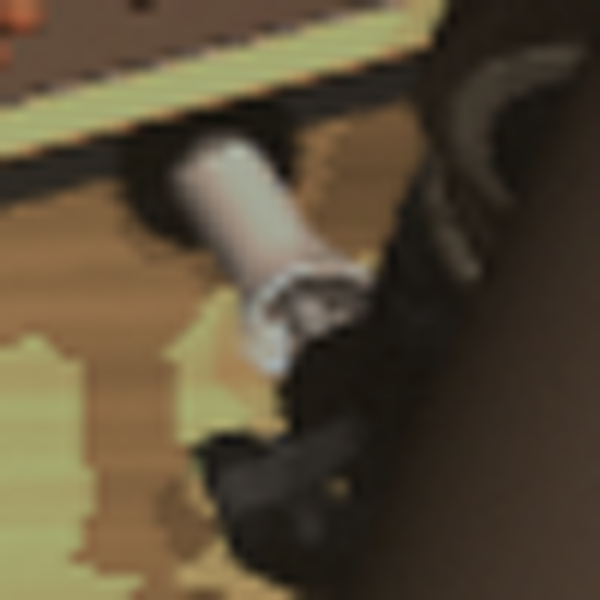

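View pics/s7.png

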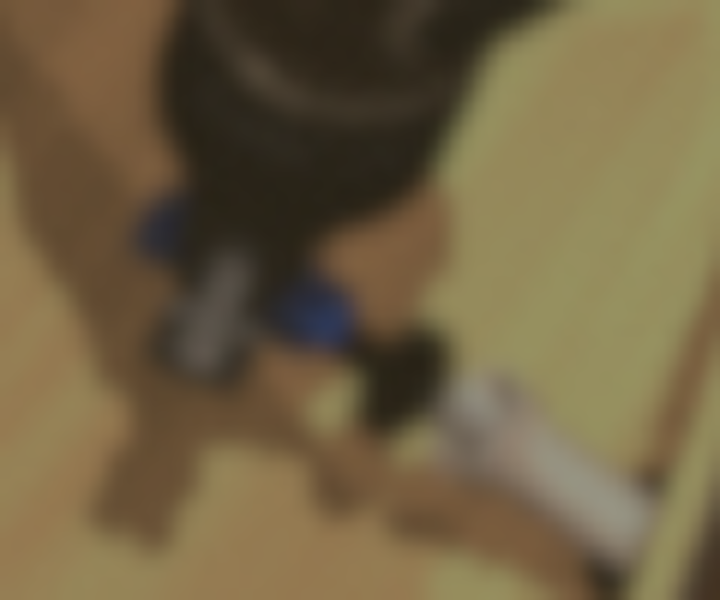

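Rod is inside the tube, the collar about 22 mm from the mouth, no side load. Continuing slowly.

```bash

python3 -m creep '[{"slide":[-0.0034,0,0.0021],"angular":[0,0,0],"grip":255},{"slide":[-0.0034,0,0.0021],"angular":[0,0,0],"grip":255},{"slide":[-0.0034,0,0.0021],"angular":[0,0,0],"grip":255},{"slide":[-0.0017,0,0.001],"angular":[0,0,0],"grip":255},{"slide":[-0.0017,0,0.001],"angular":[0,0,0],"grip":255}]'
python3 -m creep '[{"slide":[-0.0009,0,0.0005],"angular":[0,0,0],"grip":255},{"slide":[-0.0009,0,0.0005],"angular":[0,0,0],"grip":255},{"slide":[0,0,0],"angular":[0,0,0],"grip":255},{"slide":[0,0,0],"angular":[0,0,0],"grip":255},{"slide":[0,0,0],"angular":[0,0,0],"grip":255}]'

```

```text
clock: 17.68
ee_pos: [0.5327, -0.2668, 0.1445]
tcp_rot: [-0.117, 0.986, -0.015, -0.12]
ft_force: [-0.2, -0.1, -0.3]
gripper_width: 0.0168
clock: 18.3
ee_pos: [0.5341, -0.2665, 0.1433]
tcp_rot: [-0.117, 0.986, -0.015, -0.12]
ft_force: [1.1, -0.3, -0.3]
gripper_width: 0.017
```

```bash

python3 -m creep '[{"slide":[-0.0009,0,0.0005],"angular":[0,0,0],"grip":255},{"slide":[-0.0009,0,0.0005],"angular":[0,0,0],"grip":255},{"slide":[0,0,0],"angular":[0,0,0],"grip":255},{"slide":[0,0,0],"angular":[0,0,0],"grip":255},{"slide":[0,0,0],"angular":[0,0,0],"grip":255}]'
python3 -m creep '[{"slide":[-0.0009,0,0.0005],"angular":[0,0,0],"grip":255},{"slide":[0,0,0],"angular":[0,0,0],"grip":255},{"slide":[0,0,0],"angular":[0,0,0],"grip":255},{"slide":[0,0,0],"angular":[0,0,0],"grip":255},{"slide":[0,0,0],"angular":[0,0,0],"grip":255}]'

```

```text
clock: 18.92
ee_pos: [0.5353, -0.2662, 0.1421]
tcp_rot: [-0.117, 0.986, -0.015, -0.12]
ft_force: [-3.1, -0.4, 4.1]
gripper_width: 0.0173
clock: 19.55
ee_pos: [0.5354, -0.2662, 0.1421]
tcp_rot: [-0.117, 0.986, -0.015, -0.12]
ft_force: [-6.3, -0.5, 7.9]
gripper_width: 0.017
```

Axial contact of about 10 N, at the expected travel. I'll check that the collar is seated and not caught.

```bash

python3 - <<'E'
from h import *
from plant import *
o=get_obs();print(o["ee_pos"],o["ft_force"].round(1),o["moment"].round(2))
for n in("scene","top","wrist"):
    c=capture(n);np.savez(n+"8.npz",**c);a=c["pixels"]
    if n=="top": cv2.imwrite("pics/t8.png",cv2.resize(a[190:225,395:435],None,fx=15,fy=15,interpolation=cv2.INTER_CUBIC))
    if n=="scene": cv2.imwrite("pics/s8.png",cv2.resize(a[295:330,270:310],None,fx=15,fy=15,interpolation=cv2.INTER_CUBIC))
    if n=="wrist": cv2.imwrite("pics/w8.png",a)
E
```

```text
[ 0.53542567 -0.26616751  0.1421    ] [-6.3 -0.5  7.9] [-0.03  1.33  0.01]
```

View pics/t8.png

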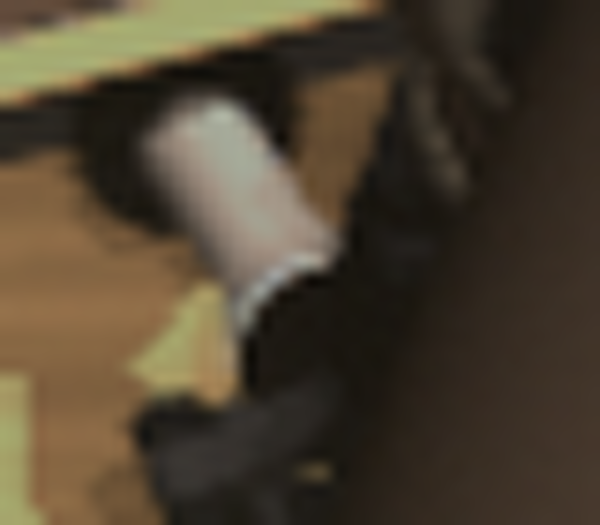

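View pics/s8.png

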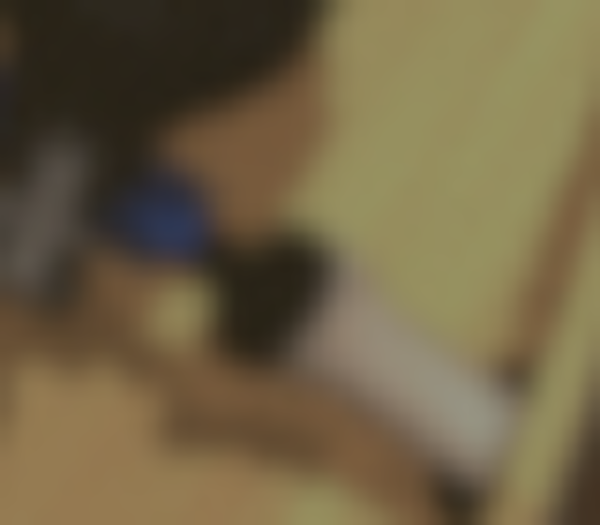

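View pics/w8.png

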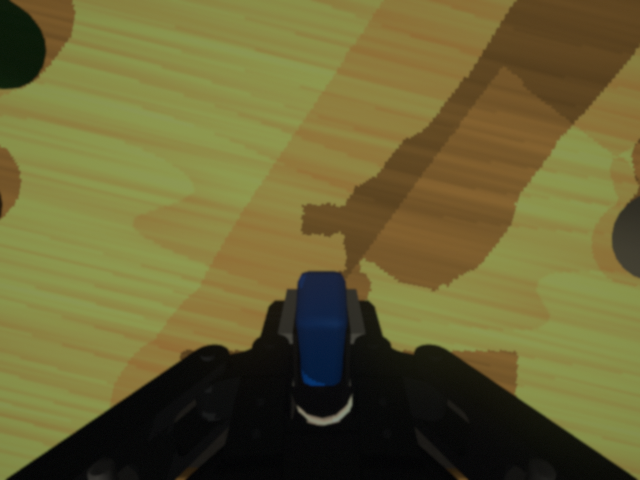

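The collar meets the rim with only a hairline of rim showing at (285,275) in the top crop. The last 1 mm command moved it about 0.1 mm, so it is home. Holding here.

```bash

for i in 1 2 3; do python3 -m creep '[{"slide":[0,0,0],"angular":[0,0,0],"grip":255},{"slide":[0,0,0],"angular":[0,0,0],"grip":255},{"slide":[0,0,0],"angular":[0,0,0],"grip":255},{"slide":[0,0,0],"angular":[0,0,0],"grip":255},{"slide":[0,0,0],"angular":[0,0,0],"grip":255}]'; done

```

```text
clock: 20.32
ee_pos: [0.5354, -0.2662, 0.1421]
tcp_rot: [-0.117, 0.986, -0.015, -0.121]
ft_force: [-5.6, -0.3, 8.7]
gripper_width: 0.0167
clock: 20.95
ee_pos: [0.5354, -0.2662, 0.1421]
tcp_rot: [-0.117, 0.986, -0.015, -0.121]
ft_force: [-5.6, 0.4, 8.4]
gripper_width: 0.0171
clock: 21.58
ee_pos: [0.5354, -0.2662, 0.1421]
tcp_rot: [-0.117, 0.986, -0.015, -0.121]
ft_force: [-5.6, 0.2, 8.5]
gripper_width: 0.0168
```

```bash

python3 -m creep '[{"slide":[0.0034,0,-0.0021],"angular":[0,0,0],"grip":255},{"slide":[0.0069,0,-0.0041],"angular":[0,0,0],"grip":255},{"slide":[0.0069,0,-0.0041],"angular":[0,0,0],"grip":255},{"slide":[0.0069,0,-0.0041],"angular":[0,0,0],"grip":255},{"slide":[0.0069,0,-0.0041],"angular":[0,0,0],"grip":255}]'
for i in 1 2 3; do python3 -m creep '[{"slide":[0.0086,0,-0.0052],"angular":[0,0,0],"grip":255},{"slide":[0.0086,0,-0.0052],"angular":[0,0,0],"grip":255},{"slide":[0.0086,0,-0.0052],"angular":[0,0,0],"grip":255},{"slide":[0.0086,0,-0.0052],"angular":[0,0,0],"grip":255},{"slide":[0.0086,0,-0.0052],"angular":[0,0,0],"grip":255}]'; done
python3 - <<'E'
from h import *
yw=np.radians(13.5)
R=tilt(yw,np.radians(59));rows([.38,-.27,.36],R,15)
E
```

```text
clock: 22.2
ee_pos: [0.511, -0.272, 0.167]
tcp_rot: [-0.117, 0.986, -0.015, -0.12]
ft_force: [-0.4, 0.7, -0.9]
gripper_width: 0.0171
clock: 22.82
ee_pos: [0.4763, -0.2802, 0.2026]
tcp_rot: [-0.117, 0.986, -0.015, -0.12]
ft_force: [-0.1, -0.2, -0.3]
gripper_width: 0.0167
clock: 23.45
ee_pos: [0.4418, -0.2885, 0.2381]
tcp_rot: [-0.117, 0.986, -0.015, -0.12]
ft_force: [0.8, 0.2, -0.7]
gripper_width: 0.017
clock: 24.08
ee_pos: [0.4073, -0.2967, 0.2737]
tcp_rot: [-0.117, 0.986, -0.015, -0.12]
ft_force: [-0.5, 0.4, -0.2]
gripper_width: 0.017
per row of 15 slide [0.0007, 0.0022, -0.006] ang [-0.0001, -0.0522, 0.0] len 0.0064 deg 2.99
```

```bash

for i in 1 2 3; do python3 -m creep '[{"slide":[0.0007,0.0022,-0.006],"angular":[0,-0.0522,0],"grip":255},{"slide":[0.0007,0.0022,-0.006],"angular":[0,-0.0522,0],"grip":255},{"slide":[0.0007,0.0022,-0.006],"angular":[0,-0.0522,0],"grip":255},{"slide":[0.0007,0.0022,-0.006],"angular":[0,-0.0522,0],"grip":255},{"slide":[0.0007,0.0022,-0.006],"angular":[0,-0.0522,0],"grip":255}]'; done
python3 - <<'E'
from h import *
from plant import *
for n in("scene","top"):
    c=capture(n);np.savez(n+"9.npz",**c);a=c["pixels"];cv2.imwrite(f"pics/{n}9.png",a)
    if n=="top": cv2.imwrite("pics/t9.png",cv2.resize(a[165:265,360:460],None,fx=6,fy=6,interpolation=cv2.INTER_CUBIC))
    if n=="scene": cv2.imwrite("pics/s9.png",cv2.resize(a[215:315,230:330],None,fx=6,fy=6,interpolation=cv2.INTER_CUBIC))
E
```

```text
clock: 24.7
ee_pos: [0.4056, -0.2855, 0.3041]
tcp_rot: [-0.118, 0.993, 0.0, 0.011]
ft_force: [-0.2, -0.2, -0.9]
gripper_width: 0.0166
clock: 25.32
ee_pos: [0.3959, -0.2764, 0.3334]
tcp_rot: [-0.117, 0.983, 0.015, 0.14]
ft_force: [0.3, 0.8, -1.0]
gripper_width: 0.0168
clock: 25.95
ee_pos: [0.3792, -0.269, 0.3598]
tcp_rot: [-0.114, 0.956, 0.03, 0.267]
ft_force: [0.1, 0.2, 0.4]
gripper_width: 0.0167
```

View pics/t9.png

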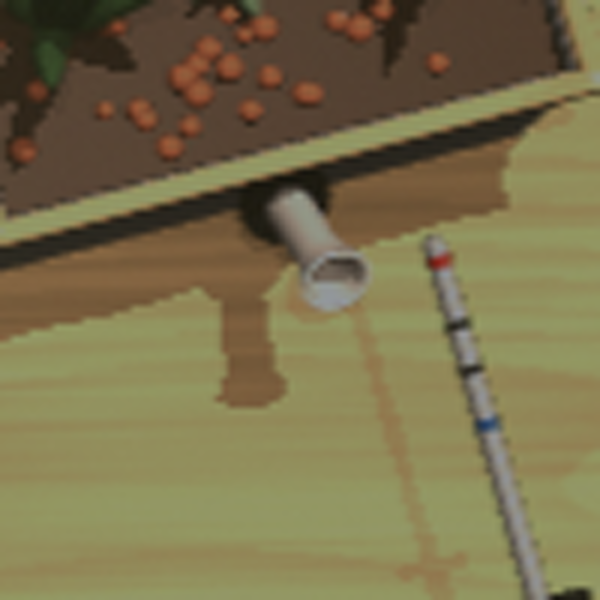

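View pics/s9.png

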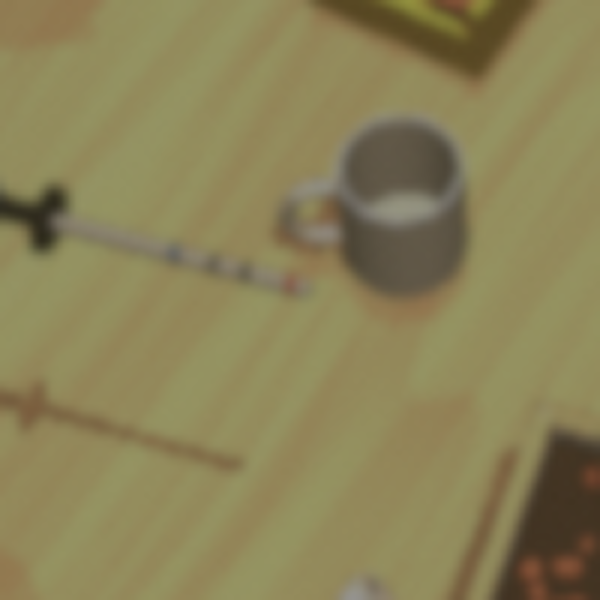

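View pics/top9.png

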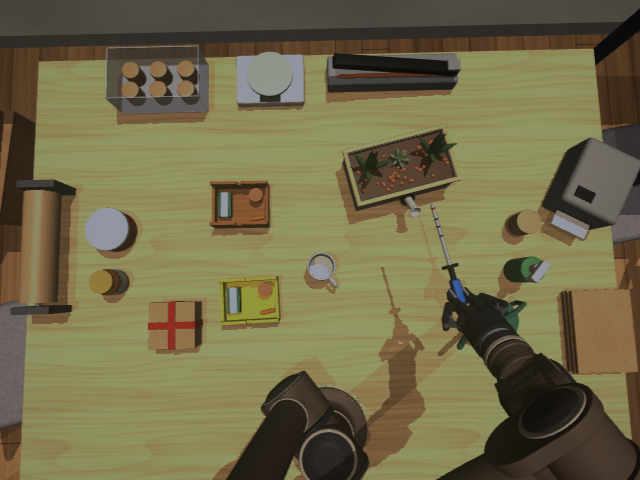

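Tip: top crop (433,240), scene crop (308,290). Collar: top crop about (536,598), scene crop (57,219). Everything else stands where it did. Last, a levelness check by triangulation.

```bash

python3 -m creep '[{"slide":[0,0,0],"angular":[0,0,0],"grip":255},{"slide":[0,0,0],"angular":[0,0,0],"grip":255},{"slide":[0,0,0],"angular":[0,0,0],"grip":255},{"slide":[0,0,0],"angular":[0,0,0],"grip":255},{"slide":[0,0,0],"angular":[0,0,0],"grip":255}]'
python3 - <<'E'
from h import *
from plant import *
t=ld("top9");s=ld("scene9");f=lambda x,o,k:(x+.5)/k-.5+o
Ps=[c["K"]@np.c_[c["R"],c["t"]] for c in(t,s)];o={}
for n,a,b in(("tip",(433,238),(310,290)),("red",(440,262),(291,284)),("blue",(487,425),(175,252)),("collar",(536,596),(58,219))):
    A=np.array((f(a[0],360,6),f(a[1],165,6)));B=np.array((f(b[0],230,6),f(b[1],215,6)))
    X=cv2.triangulatePoints(*Ps,A.reshape(2,1),B.reshape(2,1));X=X[:3,0]/X[3];o[n]=X;print(n,X.round(4),(proj(t,X)-A).round(2))
d=o["tip"]-o["collar"];print(np.linalg.norm(d),"pitch",np.degrees(np.arcsin(d[2]/np.linalg.norm(d))),"yaw",np.degrees(np.arctan2(d[1],d[0])))
g=get_obs();print(g["joint_velocities"].round(4),g["clock"],g["joint_positions"].round(2),np.degrees(np.arccos(Rn.from_quat(g["tcp_rot"]).as_matrix()[2,2])))
a0=ld("top0")["pixels"].astype(int);d=abs(a0-t["pixels"]).max(2)>60
for nm,(x0,y0,x1,y1) in dict(mug=(300,245,345,295),tin=(80,200,140,255),jar=(85,262,135,300),gift=(145,295,205,355),mister=(500,250,555,290)).items(): print(nm,d[y0:y1,x0:x1].sum())
E
```

```text
clock: 26.68
ee_pos: [0.3798, -0.2692, 0.3588]
tcp_rot: [-0.114, 0.957, 0.031, 0.265]
ft_force: [-0.3, -0.2, -0.8]
gripper_width: 0.0168
tip [ 0.5579 -0.2285  0.3784] [-0.57 -0.71]
red [ 0.549  -0.2306  0.3791] [-0.44 -0.55]
blue [ 0.4922 -0.2439  0.3784] [-0.43 -0.56]
collar [ 0.4337 -0.2573  0.3779] [-0.55 -0.73]
0.12749711766859043 pitch 0.22393733810121774 yaw 13.032631347849039
[-0.0013 -0.0043  0.0007 -0.001   0.0003  0.0003] 26.675 [-0.92 -0.19 -0.17  1.36  0.49 -1.1 ] 149.02900894085
mug 0
tin 0
jar 0
gift 0
mister 0
```

Rod pitch is 0.2°, the whole rod is at about 0.38 m, the arm is still, and the bystanders are unchanged. Handing in.

```bash
python3 -c "
from plant import *
print(finish_job())"
```

```text
the job is handed in; nothing more can be done
None
```

I took the blue-gripped gauge from the brown tray and slid it down the dip tube until the collar met the mouth. I held it there for over 2 s at about 10 N, then drew it fully out. I handed the job in at about 27 s with the rod held level and still.

**Seating:** The last 1 mm step moved the gauge only about 0.1 mm, and the pictures show the collar flush on the rim. A thin line of white rim was still visible on its upper side. The travel came to about 139–141 mm against the 142 mm I expected, which is within what the cameras can resolve.

**Final hold:** The rod's pitch measured 0.2° and its height about 0.38 m. The tip is about 0.26 m from the tube mouth, and the joints were at rest.

**Other objects:** The mug, tin, jar, gift box and mister showed no change in the top view. The twine and tray looked unmoved by eye. The arm partly hid the watering can in the last picture, so I could not recheck it, but I felt no contact at any time.

**Disagreement between cameras:** During the approach the wrist camera read the gauge about 5 mm to one side of the overhead views. Later the overhead cameras and the arm differed by 2–3 mm. I corrected for this by measuring rod and mouth with the same cameras, and just before entry the rod was within 0.6 mm of the tube's axis.

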